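# Hang and slide the slide carriers over their drip dishes

## Task

On the draining stand, first push the narrow slide carrier along the rail until it hangs wholly over the narrow dish, without taking it off the rail. Then pick up the wide carrier from the desk, hook it onto the rail over the bare stretch between the two dishes, let go so that it hangs free, and then slide it along the rail, not lift it into place, until it hangs wholly over the wide dish. Keep both carriers upright and leave the wash bottle, beaker and specimen cup where they are.

Things in the scene. Friction and masses are not known exactly. Their poses are not given: they have to be found in the camera images.
- stand: Draining stand, fixed to the desk: grey base board 110 (x) x 460 (y) x 12 mm, two posts 18 mm thick and 168 mm high at y = +222 and -222 mm, and a round steel rail of 14 mm diameter between them along its y axis, axis at x = 0, z = 155 mm. Origin: centre of the board's underside. -x side faces the robot.
- narrow_dish: Narrow steel drip dish fixed on the board, 100 (x) x 94 (y) x 16 mm, under the rail near one end of it (either end). Origin: centre of its underside, 12 mm above the desk; axes parallel to the stand's. 24 mm longer than the narrow carrier.
- wide_dish: Wide steel drip dish fixed on the board, 100 (x) x 124 (y) x 16 mm, near the other end. Origin: centre of its underside; axes parallel to the stand's. 24 mm longer than the wide carrier.
- narrow_carrier: Aluminium carrier of upright glass slides: the narrow one, hung near the middle of the rail at the start, its axes along the stand's. Footprint 84 (x) x 70 mm (y), 156 mm tall, about 200 g. Origin: centre of the flat underside, z up. Its basket ends at z = 34 mm; at each y end a strap at x = -24 to -12 mm rises to a full-width hook. It slides on the rail under a push of a few N.
- wide_carrier: Aluminium carrier of upright glass slides: the wide one, standing on the desk left of the stand at the start, turned by up to 0.7 rad. Footprint 84 (x) x 100 mm (y), 156 mm tall, about 260 g. Origin: centre of the flat underside, z up. Its basket ends at z = 34 mm; at each y end a strap at x = -24 to -12 mm rises to a full-width hook. It slides on the rail under a push of a few N.
- narrow_carrier_hook (a point): Seat of the narrow carrier's hook, 102 mm above its origin: on the rail axis when hung. Inverted V fold, inner ridge 10 mm above this point, legs at x = -16 to -12 and +12 to +16 mm, both ending 18 mm below it. Between the rear lip and the basket (68 to 18 mm below) it is open to the carrier's +x: to hook on, come from the rail's -x side with the lip above the rail, move to +x, then down.
- wide_carrier_hook (a point): Seat of the wide carrier's hook, 102 mm above its origin: on the rail axis when hung. Inverted V fold, inner ridge 10 mm above this point, legs at x = -16 to -12 and +12 to +16 mm, both ending 18 mm below it. Between the rear lip and the basket (68 to 18 mm below) it is open to the carrier's +x: to hook on, come from the rail's -x side with the lip above the rail, move to +x, then down.
- narrow_carrier_handle (a point): Centre of the narrow carrier's handle: upright grey plate on the hook's ridge, 10 mm thick (carrier x), 70 mm long (y), 40 mm high, 136 mm above the carrier's origin. Grip it from above across its thickness; its ends are also where to push.
- wide_carrier_handle (a point): Centre of the wide carrier's handle: upright grey plate on the hook's ridge, 10 mm thick (carrier x), 100 mm long (y), 40 mm high, 136 mm above the carrier's origin. Grip it from above across its thickness; its ends are also where to push.
- microscope: Binocular microscope fixed on the desk behind the left end of the stand, about 400 mm tall: an obstacle for the gripper and wrist. Origin: middle of its foot's underside. Its eyepieces overhang towards the robot, 66 to 140 mm from the origin along its -x, 50 mm to either side, 345 to 395 mm above the desk; its base and stage reach 85 mm along -x and 70 mm to either side.
- wash_bottle: White wash bottle with a bent red spout, 88 x 57 mm, 136 mm tall; bystander. Origin: centre of the underside.
- beaker: Small clear beaker, 48 mm across, 58 mm tall; bystander. Origin: centre of the underside.
- specimen_cup: Specimen cup with a red lid, 66 mm across, 77 mm tall, behind the stand; bystander. Origin: centre of the underside.

How it is judged (in metres and radians):
On the way, in this order (a step that is already met when the one before it is completed fails the run):
1. the narrow carrier hangs on the rail wholly over the narrow dish, let go (z of narrow_carrier_hook in the frame of stand between 0.149 and 0.161 m and x of narrow_carrier_hook in the frame of stand between -0.006 and 0.006 m and angle between narrow_carrier's own z axis and vertical below 0.2 rad and y of narrow_carrier in the frame of narrow_dish between -0.012 and 0.012 m and contact force between the fingers and narrow_carrier below 0.05 N), for 0.2 s.
2. the wide carrier hangs on the rail between the dishes, let go, its centre at least 50 mm from the wide dish's centre (z of wide_carrier_hook in the frame of stand between 0.149 and 0.161 m and x of wide_carrier_hook in the frame of stand between -0.006 and 0.006 m and angle between wide_carrier's own z axis and vertical below 0.2 rad and contact force between the fingers and wide_carrier below 0.05 N and horizontal distance between wide_carrier and wide_dish above 0.05 m), for 0.2 s.
3. the wide carrier hangs on the rail wholly over the wide dish, let go (z of wide_carrier_hook in the frame of stand between 0.149 and 0.161 m and x of wide_carrier_hook in the frame of stand between -0.006 and 0.006 m and angle between wide_carrier's own z axis and vertical below 0.2 rad and y of wide_carrier in the frame of wide_dish between -0.012 and 0.012 m and contact force between the fingers and wide_carrier below 0.05 N), for 0.2 s.
At the end, for the whole second after the job is handed in: Both carriers hang on the rail at rest, upright within 0.2 rad, with the seat of the hook within 6 mm of the rail axis in height and sideways, each within 12 mm along the rail of the centre of its own dish (narrow over narrow, wide over wide), that is wholly over it (z of narrow_carrier_hook in the frame of stand between 0.149 and 0.161 m and x of narrow_carrier_hook in the frame of stand between -0.006 and 0.006 m and angle between each of narrow_carrier, wide_carrier's own z axis and vertical below 0.2 rad and y of narrow_carrier in the frame of narrow_dish between -0.012 and 0.012 m and z of wide_carrier_hook in the frame of stand between 0.149 and 0.161 m and x of wide_carrier_hook in the frame of stand between -0.006 and 0.006 m and y of wide_carrier in the frame of wide_dish between -0.012 and 0.012 m and linear speed of each of narrow_carrier, wide_carrier below 0.02 m/s); the robot touches nothing.
It fails at once if the narrow carrier is lifted off the rail or falls (z of narrow_carrier in the frame of stand above 0.07 m or z of narrow_carrier in the frame of stand below 0.035 m).
It fails at once if the wide carrier is lifted or lowered with the rail inside its hook over its own dish (it must be slid there) (z of wide_carrier in the frame of stand between 0.065 and 0.14 m and x of wide_carrier in the frame of stand between -0.012 and 0.012 m and y of wide_carrier in the frame of wide_dish between -0.03 and 0.03 m).
It fails at once if a carrier is tipped by more than 0.5 rad (angle between any of narrow_carrier, wide_carrier's own z axis and vertical above 0.5 rad).
It fails at once if a bystander is shifted by more than 20 mm or tipped (distance of any of wash_bottle, beaker, specimen_cup from where it was at the start of the episode above 0.02 m or angle between any of wash_bottle, beaker, specimen_cup's own z axis and vertical above 0.3 rad).
It also fails if it takes over 72 s, if anything falls off the work surface, if the arm or the gripper's body presses on something with over 40 N, if the wrist force passes 120 N, or if a joint passes its speed limit or range.

## Robot

A 7-joint arm with a two-finger parallel gripper is mounted at the origin on a cart in front of the work surface, level with it; the furniture and walls round the work are solid. World frame = base frame: x ahead of the robot, y to its left, z up, the work surface at z = 0. Lengths are in m, angles in degrees, forces in N, time in s.
With the tool pointing down it reaches from about 0.425 to 0.825 m from the base axis. Payload 3.6 kg.
Tool frame: the origin (TCP) lies at the very end of the fingers, on their centre line; the grasp point (between the pads) lies 19 mm behind it; z points along the fingers, y is the line along which they close (so a half turn about z gives the same grasp; the last joint's range is limited). The gripper opens to 93 mm and grips with 3 to 60 N. Pads are 15 mm wide; open, the fingers measure 128 mm over their backs; the gripper's body (75 mm by 188 mm) begins 65 mm behind the grasp point.
Start: joints at [-72.393, 35.231, -0.722, 81.555, 0.464, 63.22, -2.315], TCP at [0.213, 0.614, 0.219] pointing down, gripper open.
Joint ranges: [-178.69, 178.69], [-17.37, 117.87], [-77.05, 75.6], [15.02, 138.74], [-78.02, 258.01], [0.78, 113.62], [-162.83, 162.83]. Speed limits (degrees/s): [159.86, 159.86, 180, 180, 180, 180, 180].

## Interface

Orientations are given as [roll, pitch, yaw] about the fixed x, y, z axes, in that order (R = Rz(yaw) Ry(pitch) Rx(roll)).
In Python, from cell import r, vision gives the robot as it stands (r), with the cameras (vision).
- The arm moves only by the shell command python3 drive.py [FORCE], which reads ROWS from standard input. ROWS is a JSON object whose key "rows" holds a list of rows, 1 to 12 of them, each of 5 numbers: dx, dy, dz in m, then a turn about the tool's z in degrees, then the finger opening in m; each row shifts and turns the commanded pose from where the row before left it, along the tool's axes as they then stand; what a row does not reach is not made up. A row lasts 1/12 s, in which the tool goes at most 0.0417 m and 7.16 degrees, less where a joint would pass 70% of its speed; a pose out of reach is approached as far as the arm can. The fingers move at their own pace and stop on an object; FORCE is the grip in N (left out, the last holds). Time passes only in rows, so rows that do not move let the fingers close. It prints the time, the measured TCP pose, the force, the opening and the grip force at its end. Input that does not fit is refused with a message, and nothing moves.
- r.sense(): the state, without advancing time (a new reading comes with each control period).
- vision.grab_frame(name): name is "side" or "top"; returns the picture (400x640x3 uint8, blue, green, red); there is no depth.
- vision.get_calibration(name): a dict with "fx", "fy", "cx", "cy" (pixels), "k1" (the pictures are not rectified: a ray, as slopes to the right and down, at radius r is drawn at 1 + k1 r^2 times it, then the intrinsics apply), "view" (4x4, takes a point from world to camera coordinates). Camera axes: x right, y up, looking along -z (the intrinsics and any distortion apply to the point x, -y, -z); pixel columns grow to the right and rows downward; lengths in m; the calibration is good to about 2 mm. A picture is of the moment at which its call begins. get_calibration takes no time and is no camera call.
- r.hand_in(): hands the job in; it is judged then, once.
The state is a dict: "time_s": time; "joint_pos": joint angles; "qd": joint speeds; "tau": joint torques, N m; "tcp_pos": TCP position; "orientation": TCP orientation; "ft_force": force on the tool from outside, world axes, zero at the start; "moment": the same for the moment, N m; "grip_width": finger opening in m; "grip_force": force on a finger pad.
Only numpy, scipy, OpenCV 4.12 (cv2) and the standard library are available. Lean on these libraries where they do the work, as an engineer would, in place of code of your own. Each camera call takes 0.05 s, during which the arm holds its last target. There are 200 camera calls.

## Working session

There is one attempt and no reset: what is moved stays moved. The work goes in short steps, Python scripts to look and compute and a shell command to move; the robot and the scene stay as the last step left them, time stands still between calls to the robot, and variables do not carry over. Pictures are saved under pics/ and viewed, at most 10 in all, crops included, and the job is handed in when it is done.

```bash
ls; mkdir -p pics
python3 - <<'E'
from cell import r, vision
import cv2
for n in("side","top"):
    cv2.imwrite(f"pics/{n}0.png",vision.grab_frame(n)); c=vision.get_calibration(n); print(n,c)
print(r.sense())
E
```

```text
cell.py
drive.py
pics
side {'fx': 396.1803771922419, 'fy': 396.1803771922419, 'cx': 319.47634713993705, 'cy': 203.83461763717096, 'k1': 0.014480877902164777, 'view': array([[ 0.96921427,  0.24615906, -0.00542374, -0.52132584],
       [-0.17226189,  0.69366538,  0.69939558,  0.02455664],
       [ 0.17592482, -0.67692987,  0.71471421, -1.25911174],
       [ 0.        ,  0.        ,  0.        ,  1.        ]])}
top {'fx': 400.6397291468674, 'fy': 400.6397291468674, 'cx': 318.3347995381946, 'cy': 200.36823353993822, 'k1': -0.053099559666649004, 'view': array([[ 0.02479828, -0.99966579,  0.00730477, -0.04151727],
       [ 0.99558356,  0.02535751,  0.0903901 , -0.57560016],
       [-0.09054512,  0.00503099,  0.99587965, -1.27081583],
       [ 0.        ,  0.        ,  0.        ,  1.        ]])}
{'time_s': 0.1, 'joint_pos': array([-72.39402528,  35.28404121,  -0.7234407 ,  81.63127932,
         0.46491401,  63.22262865,  -2.31441444]), 'qd': array([ 0.02078708, -0.10404749, -0.02050148, -0.21134164, -0.0193591 ,
       -0.08534371, -0.0493117 ]), 'tau': array([ 1.05750587e-03, -4.60042512e+01,  2.09865896e-01, -1.66245854e+01,
       -6.11698930e-02,  1.69705687e-02,  1.06328309e-04]), 'tcp_pos': array([0.21270246, 0.61344369, 0.21759824]), 'orientation': array([-1.79864954e+02,  2.14416971e-03,  1.60880608e+02]), 'ft_force': array([0.26073563, 0.06144339, 0.947936  ]), 'moment': array([0.0136941 , 0.00784524, 0.0237982 ]), 'grip_force': 0.0, 'grip_width': 0.09292291530583686}
```

View pics/side0.png

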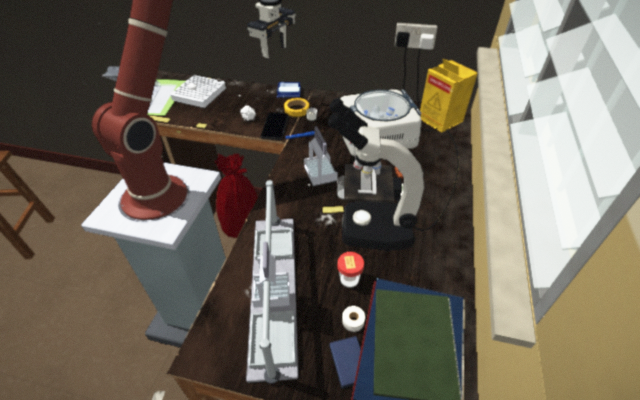

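View pics/top0.png

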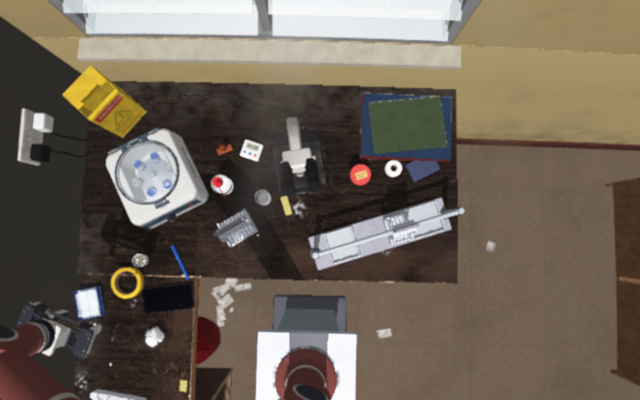

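The top view shows the stand from about (312,255) to (462,210), the narrow carrier near (400,230), the wide carrier near (237,228), the bottle at (222,184), the beaker at (263,197) and the microscope near (300,165). I'll enlarge both views.

Run:
```python
import cv2
t=cv2.imread("pics/top0.png")[175:285,205:475]; s=cv2.imread("pics/side0.png")[120:390,235:375]
cv2.imwrite("pics/tz.png",cv2.resize(t,None,fx=2.96,fy=2.96,interpolation=cv2.INTER_CUBIC))
cv2.imwrite("pics/sz.png",cv2.resize(s,None,fx=2.2,fy=2.2,interpolation=cv2.INTER_CUBIC))
```

```text
(no output)
```

View pics/tz.png

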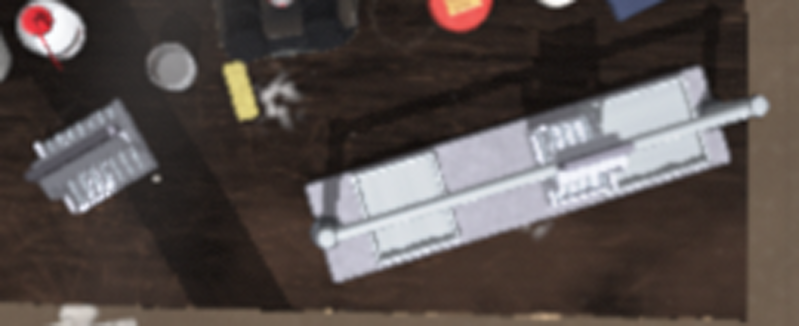

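View pics/sz.png

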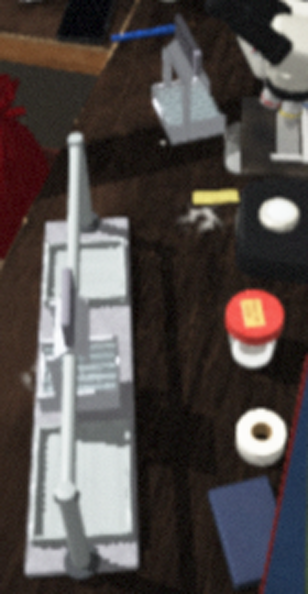

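```bash
cat > h.py <<'E'
import numpy as np, cv2
from scipy.optimize import least_squares
from cell import r, vision
C={n:vision.get_calibration(n) for n in("side","top")}
def proj(n,P):
    c=C[n]; p=np.atleast_2d(P)@c["view"][:3,:3].T+c["view"][:3,3]
    s=np.c_[p[:,0],-p[:,1]]/-p[:,2:]; s=s*(1+c["k1"]*(s**2).sum(1,keepdims=True))
    return s*[c["fx"],c["fy"]]+[c["cx"],c["cy"]]
def W(pose,L):
    x,y,a=pose; L=np.atleast_2d(L).astype(float); c,s=np.cos(a),np.sin(a)
    return np.c_[x+c*L[:,0]-s*L[:,1],y+s*L[:,0]+c*L[:,1],L[:,2]]
def fit(obs,x0):  # obs: (cam, local point, (u,v))
    f=lambda q:np.concatenate([proj(n,W(q,L))[0]-uv for n,L,uv in obs])
    return least_squares(f,x0,loss="soft_l1")
def box(x0,x1,y0,y1,z0,z1):
    return [[(x,y,z) for x,y in((x0,y0),(x1,y0),(x1,y1),(x0,y1),(x0,y0))] for z in(z0,z1)]
def draw(img,n,pose,polys,col,k,off):
    for p in polys:
        q=(proj(n,W(pose,p))-off+.5)*k-.5
        cv2.polylines(img,[np.round(q*16).astype(int)],False,col,1,cv2.LINE_AA,4)
def carrier(b): return box(-.042,.042,-b,b,0,.034)+box(-.005,.005,-b,b,.116,.156)
E
cat > a.py <<'E'
from h import *
T=lambda X,Y:(205+(X+.5)/2.96-.5,175+(Y+.5)/2.96-.5)
S=lambda X,Y:(235+(X+.5)/2.2-.5,120+(Y+.5)/2.2-.5)
o=[("top",(0,.222,.168),T(326,236)),("top",(0,-.222,.168),T(758,104)),
("top",(.055,.23,.012),T(307,185)),("top",(.055,-.23,.012),T(701,67)),("top",(-.055,.23,.012),T(335,282)),("top",(-.055,-.23,.012),T(729,160)),
("side",(-.055,.23,.012),S(45,220)),("side",(.055,.23,.012),S(128,218)),("side",(-.055,-.23,.012),S(25,572)),("side",(.055,-.23,.012),S(137,570))]
s=fit(o,[.55,-.1,.3]); print("stand",s.x,np.round(s.fun,1))
b=.05
o=[("top",(.042,-b,.034),T(120,100)),("top",(-.042,-b,0),T(157,166)),("top",(-.042,b,.034),T(75,212)),("top",(0,b,.156),T(28,172))]
w=fit(o,[.6,.25,.4]); print("wide",w.x,np.round(w.fun,1))
np.save("p.npy",[s.x,w.x])
st=box(-.055,.055,-.23,.23,0,.012)+[[(0,.222,.155),(0,-.222,.155)]]
im=cv2.imread("pics/top0.png"); k=2.96; o=np.array([205,175])
t=cv2.resize(im[175:285,205:475],None,fx=k,fy=k,interpolation=cv2.INTER_CUBIC)
draw(t,"top",s.x,st,(0,0,255),k,o); draw(t,"top",w.x,carrier(b),(0,255,0),k,o)
k=2.; o=np.array([235,120]);im=cv2.imread("pics/side0.png")
q=cv2.resize(im[120:390,235:375],None,fx=k,fy=k,interpolation=cv2.INTER_CUBIC)
draw(q,"side",s.x,st,(0,0,255),k,o); draw(q,"side",w.x,carrier(b),(0,255,0),k,o)
q=cv2.rotate(q,cv2.ROTATE_90_CLOCKWISE)
g=np.zeros((t.shape[0]+q.shape[0],800,3),np.uint8); g[:t.shape[0],:t.shape[1]]=t[:,:800]; g[t.shape[0]:,:q.shape[1]]=q
cv2.imwrite("pics/ov.png",g[:600])
E
python3 a.py
```

```text
stand [ 0.47581047 -0.23164435  0.3154432 ] [ 0.2  0.6  0.8  0.7 -0.6  0.1  0.  -0.4 -0.3  0.   0.9  0.2  0.7  0.6
  0.3 -0.5 -0.2  0.8  0.5 -2. ]
wide [0.48457056 0.23008944 0.51865863] [-0.  -0.7  1.   0.3 -0.5 -0.6 -0.2  1. ]
```

View pics/ov.png

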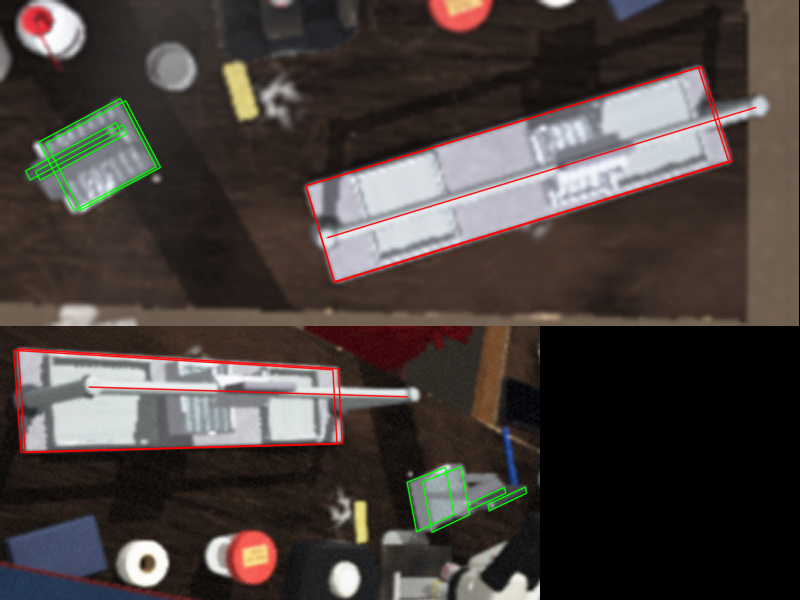

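The overlay shows the stand fitting well. The wide carrier's basket fits too, though its handle sits about 5 mm off in the side view. Next I'll find the dishes and the narrow carrier along the rail.

```bash
cat > b.py <<'E'
from h import *
T=lambda X,Y:(205+(X+.5)/2.96-.5,175+(Y+.5)/2.96-.5)
S=lambda X,Y:(235+(X+.5)/2.2-.5,120+(Y+.5)/2.2-.5)
s,w=np.load("p.npy")
def loc(n,uv,z): # local stand xy at height z
    q=least_squares(lambda q:proj(n,W(s,(q[0],q[1],z)))[0]-uv,[0,0]).x; return np.round(q*1000,1)
for nm,n,uv,z in [("nd",'top',T(357,180),.028),("nd",'top',T(438,152),.028),("nd",'top',T(380,262),.028),("nd",'top',T(459,235),.028),
 ("wd R far",'top',T(687,80),.028),("wd R near",'top',T(707,160),.028),
 ("nd side L",'side',S(52,243),.028),("nd side L+",'side',S(128,242),.028),("nd side R",'side',S(130,305),.028),
 ("wd side L",'side',S(40,430),.028),("wd side R",'side',S(35,543),.028),("wd side R+",'side',S(132,538),.028),
 ("nc handle L",'top',T(556,165),.209),("nc handle R",'top',T(632,145),.209),("nc bask L far",'top',T(530,125),.087),("nc bask L near",'top',T(553,205),.087),("nc bask R far",'top',T(598,97),.087)]: print(nm,loc(n,uv,z))
for k in ((0,0),(0,.16),(0,-.15)): print(W(s,(*k,.2)))
def side_by():
    t=cv2.imread("pics/top0.png")[200:275,305:460]; a=cv2.resize(t,None,fx=5.1,fy=5.1,interpolation=cv2.INTER_CUBIC)
    t=cv2.imread("pics/top0.png")[200:255,205:270]; b=cv2.resize(t,None,fx=4,fy=4,interpolation=cv2.INTER_CUBIC)
    t=cv2.imread("pics/side0.png")[120:190,295:375]; c=cv2.resize(t,None,fx=3,fy=3,interpolation=cv2.INTER_CUBIC)
    g=np.zeros((600,800,3),np.uint8); g[:a.shape[0],:a.shape[1]]=a
    g[384:600,:b.shape[1]]=b[:216]; g[384:594,400:400+c.shape[1]]=c; cv2.imwrite("pics/z2.png",g)
side_by()
E
python3 b.py
```

```text
nd [ 44.2 174.4]
nd [48.  81.3]
nd [-47.4 176. ]
nd [-44.2  85.8]
wd R far [  44.7 -204.7]
wd R near [ -45.2 -198.6]
nd side L [-43.7 177.1]
nd side L+ [ 53.8 171.8]
nd side R [54.2 71.7]
wd side L [-45.6 -86.7]
wd side R [ -44.2 -207.6]
wd side R+ [  50.2 -209.4]
nc handle L [ 4.8 -3.6]
nc handle R [  2. -78.]
nc bask L far [ 47.4 -13.2]
nc bask L near [-38.6 -11.2]
nc bask R far [ 54.8 -90.3]
[[ 0.47581047 -0.23164435  0.2       ]]
[[ 0.42617242 -0.07953891  0.2       ]]
[[ 0.52234615 -0.37424319  0.2       ]]
```

View pics/z2.png

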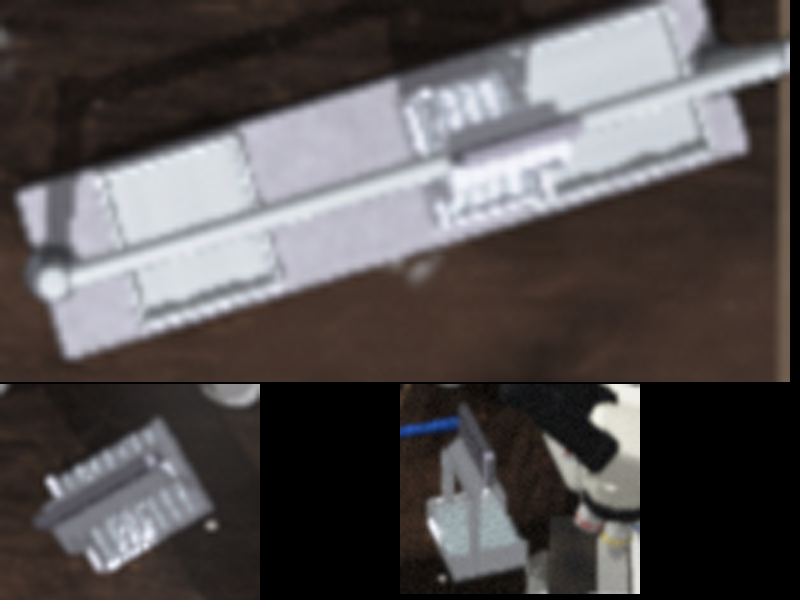

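The close-up shows the narrow dish at the left, the narrow carrier partly over the wide dish at the right, and the wide carrier with both handle ends visible. I'll refit with these corners.

```bash
cat >> b.py <<'E'
print("--")
A=lambda X,Y:(305+X/5.1,200+Y/5.1); B=lambda X,Y:(205+X/4,200+(Y-384)/4); D=lambda X,Y:(295+(X-400)/3,120+(Y-384)/3)
for p in((100,172),(240,132),(143,322),(283,280),(667,5),(708,145)): print(loc("top",A(*p),.028))
b=.05
o=[("top",(0,b,.156),B(37,522)),("top",(0,-b,.156),B(153,462)),("top",(.042,-b,.034),B(163,418)),("top",(-.042,-b,0),B(215,508)),("top",(-.042,b,.034),B(108,572)),
("side",(0,b,.156),D(460,405)),("side",(0,-b,.156),D(491,455)),("side",(-.042,-b,0),D(455,582)),("side",(.042,-b,0),D(527,568)),("side",(-.042,b,.034),D(427,498))]
f=fit(o,w); print(f.x,np.round(f.fun,1)); np.save("p.npy",[s,f.x])
tgt=lambda y,z,x=0:np.round(W(s,(x,y,z))[0],4)
print("push start",tgt(-.11,.18),"end",tgt(.129-.035-.0075,.18))
E
python3 b.py | sed '1,/--/d'
```

```text
[ 50.2 174.9]
[49. 83.]
[-47.2 176. ]
[-47.5  84.3]
[  47.8 -202.4]
[ -44.6 -199.9]
[0.48229748 0.22983858 0.55190484] [-0.   0.6  1.  -1.7 -1.2 -0.2  0.2  0.1 -1.8 -0.3  0.3 -0.5 -0.2  1.3
 -0.8  0.1 -0.3 -0.6 -0.2  1.3]
push start [ 0.5099 -0.3362  0.18  ] end [ 0.449  -0.1494  0.18  ]
```

```bash
cat > go.py <<'E'
# print tool-axis offsets from the present pose to a world target: go.py x y z [yaw]
import sys; from h import *
from scipy.spatial.transform import Rotation as R
v=[float(a) for a in sys.argv[1:]]; q=r.sense()
o=R.from_euler("xyz",q["orientation"],degrees=True)
print("d tool",np.round(o.inv().apply(np.array(v[:3])-q["tcp_pos"]),4),"turn",round((q["orientation"][2]-v[3]+180)%360-180,2) if len(v)>3 else "", "t",q["time_s"],"yaw",q["orientation"][2], "F",np.round(q["ft_force"],1))
E
echo '{"rows": [[0, 0, -0.01, 6.6, 0.09], [0, 0, -0.01, 6.6, 0.06], [0, 0, -0.01, 6.6, 0.03], [0, 0, -0.01, 6.6, 0], [0, 0, -0.01, 6.6, 0], [0, 0, -0.01, 6.6, 0], [0, 0, -0.01, 6.6, 0], [0, 0, 0, 6.6, 0]]}' | python3 drive.py 20
python3 go.py .43 .2 .285 108.07
python3 - <<'E'
from h import *
for uv,z in(((300,193),.0),((300,193),.05),((222,184),.1),((263,197),.03)):
    print(uv,least_squares(lambda q:proj("top",(q[0],q[1],z))[0]-uv,[.5,0]).x)
E
```

```text
time_s: 0.77
tcp_pos: [0.2132, 0.6148, 0.2904]
orientation: [179.9, -0.1, 107.8]
ft_force: [1.1, 0.4, 0.1]
grip_width: 0.0479
grip_force: 0.0
d tool [-0.4612  0.08    0.0044] turn -0.31 t 0.7667 yaw 107.75706227604915 F [1.1 0.4 0.1]
(300, 193) [0.60176782 0.03406783]
(300, 193) [0.59635219 0.03199705]
(222, 184) [0.61263973 0.27007164]
(263, 197) [0.58248866 0.15195208]
```

```bash
echo '{"rows": [[-0.0384, 0.0067, 0, 0, 0], [-0.0384, 0.0067, 0, 0, 0], [-0.0384, 0.0067, 0, 0, 0], [-0.0384, 0.0067, 0, 0, 0], [-0.0384, 0.0067, 0, 0, 0], [-0.0384, 0.0067, 0, 0, 0], [-0.0384, 0.0067, 0, 0, 0], [-0.0384, 0.0067, 0, 0, 0], [-0.0384, 0.0067, 0, 0, 0], [-0.0384, 0.0067, 0, 0, 0], [-0.0384, 0.0067, 0, 0, 0], [-0.0384, 0.0067, 0, 0, 0]]}' | python3 drive.py
python3 go.py .425 -.06 .285 108.07;python3 go.py .515 -.351 .285 108.07
```

```text
time_s: 1.77
tcp_pos: [0.4325, 0.1991, 0.2885]
orientation: [-180.0, -0.0, 108.1]
ft_force: [0.6, 0.6, -0.6]
grip_width: 0.0004
grip_force: 0.0
d tool [-0.244  -0.0876  0.0035] turn 0.02 t 1.7667 yaw 108.0919689824809 F [ 0.6  0.6 -0.6]
d tool [-0.5485 -0.0924  0.0035] turn 0.02 t 1.7667 yaw 108.0919689824809 F [ 0.6  0.6 -0.6]
```

```bash
echo '{"rows": [[-0.035, -0.0125, 0, 0, 0], [-0.035, -0.0125, 0, 0, 0], [-0.035, -0.0125, 0, 0, 0], [-0.035, -0.0125, 0, 0, 0], [-0.035, -0.0125, 0, 0, 0], [-0.035, -0.0125, 0, 0, 0], [-0.034, -0.0125, 0, 0, 0]]}' | python3 drive.py
echo '{"rows": [[-0.038, -0.0006, 0, 0, 0], [-0.038, -0.0006, 0, 0, 0], [-0.038, -0.0006, 0, 0, 0], [-0.038, -0.0006, 0, 0, 0], [-0.038, -0.0006, 0, 0, 0], [-0.038, -0.0006, 0, 0, 0], [-0.038, -0.0006, 0, 0, 0], [-0.038, -0.0006, 0, 0, 0], [0, 0, 0, 0, 0]]}' | python3 drive.py
python3 go.py .5146 -.3505 .18 108.07
```

```text
time_s: 2.35
tcp_pos: [0.4241, -0.0598, 0.2886]
orientation: [-180.0, -0.0, 108.1]
ft_force: [0.2, 0.6, 0.9]
grip_width: 0.0004
grip_force: 0.0
time_s: 3.1
tcp_pos: [0.513, -0.3566, 0.2868]
orientation: [-179.7, 0.3, 107.6]
ft_force: [0.6, -1.1, 0.3]
grip_width: 0.0004
grip_force: 0.0
d tool [0.0059 0.004  0.1068] turn -0.49 t 3.1 yaw 107.58204849753619 F [ 0.6 -1.1  0.3]
```

```bash
echo '{"rows": [[0.001, 0.004, 0.03, 0, 0], [0, 0, 0.03, 0, 0], [0, 0, 0.03, 0, 0], [0, 0, 0.015, 0, 0], [0, 0, 0, 0, 0]]}' | python3 drive.py
echo '{"rows": [[0.008, 0, 0, 0, 0], [0.008, 0, 0, 0, 0], [0.006, 0, 0, 0, 0], [0.006, 0, 0, 0, 0], [0.006, 0, 0, 0, 0], [0.006, 0, 0, 0, 0], [0.006, 0, 0, 0, 0]]}' | python3 drive.py
echo '{"rows": [[0.006, 0, 0, 0, 0], [0.006, 0, 0, 0, 0], [0.006, 0, 0, 0, 0], [0.006, 0, 0, 0, 0]]}' | python3 drive.py
python3 go.py .449 -.1494 .18 108.07
python3 - <<'E'
from h import *
cv2.imwrite("pics/push1.png",cv2.resize(vision.grab_frame("top")[190:280,300:470],None,fx=4.5,fy=4.5,interpolation=cv2.INTER_CUBIC))
E
```

```text
time_s: 3.52
tcp_pos: [0.5159, -0.3434, 0.179]
orientation: [-179.7, -0.5, 108.1]
ft_force: [-0.5, 0.1, -0.8]
grip_width: 0.0001
grip_force: 0.0
time_s: 4.1
tcp_pos: [0.5048, -0.3044, 0.1853]
orientation: [179.9, 0.3, 108.0]
ft_force: [1.0, -4.6, 2.5]
grip_width: 0.0002
grip_force: 2.5
time_s: 4.43
tcp_pos: [0.4975, -0.2822, 0.1853]
orientation: [179.9, 0.4, 108.0]
ft_force: [1.7, -4.5, 2.7]
grip_width: 0.0002
grip_force: 2.8
d tool [ 0.1414 -0.0051  0.0043] turn -0.05 t 4.4333 yaw 108.016661473692 F [ 1.7 -4.5  2.7]
```

```bash
echo '{"rows": [[0.01, -0.0005, 0, 0, 0], [0.01, -0.0005, 0.0005, 0, 0], [0.01, -0.0005, 0.0005, 0, 0], [0.01, -0.0005, 0, 0, 0], [0.01, -0.0005, 0, 0, 0], [0.01, -0.0005, 0, 0, 0], [0.01, -0.0005, 0, 0, 0], [0.01, -0.0005, 0, 0, 0], [0.01, 0, 0, 0, 0], [0.01, 0, 0, 0, 0], [0.008, 0, 0, 0, 0], [0.006, 0, 0, 0, 0]]}' | python3 drive.py
python3 go.py .449 -.1494 .18 108.07
python3 - <<'E'
from h import *
im=vision.grab_frame("top"); cv2.imwrite("pics/top_p2.png",im)
a=cv2.resize(im[190:280,300:470],None,fx=4,fy=4,interpolation=cv2.INTER_CUBIC)
im=vision.grab_frame("side"); cv2.imwrite("pics/side_p2.png",im)
b=cv2.resize(cv2.rotate(im[170:390,240:310],cv2.ROTATE_90_COUNTERCLOCKWISE),None,fx=3,fy=3,interpolation=cv2.INTER_CUBIC)
g=np.zeros((600,800,3),np.uint8); g[:360,:680]=a; g[380:590,:660]=b; cv2.imwrite("pics/p2.png",g)
E
```

```text
time_s: 5.48
tcp_pos: [0.4584, -0.1743, 0.1839]
orientation: [179.8, 0.3, 108.1]
ft_force: [3.3, -6.1, 3.7]
grip_width: 0.0005
grip_force: 3.1
d tool [ 0.0266 -0.0012  0.0037] turn -0.02 t 5.4833 yaw 108.05102032371803 F [ 3.3 -6.1  3.7]
```

View pics/p2.png

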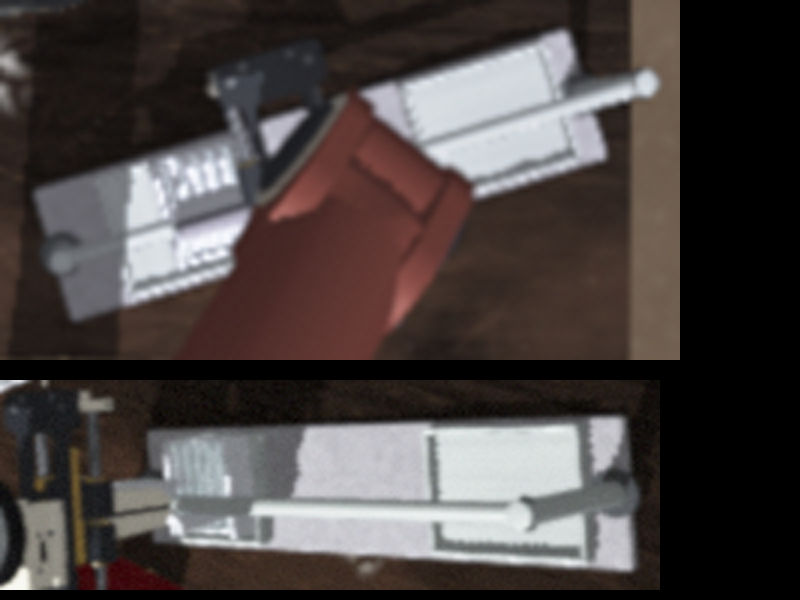

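The picture shows the carrier pushed partway over the narrow dish, with its left basket corner near (158,165) in the crop. The wide dish is now fully visible, at crop corners (403,90), (548,45), (475,190) and (578,150).

```bash
cat > c.py <<'E'
from h import *
s,w=np.load("p.npy")
def loc(n,uv,z):
    return np.round(1000*least_squares(lambda q:proj(n,W(s,(q[0],q[1],z)))[0]-uv,[0,0]).x,1)
A=lambda X,Y:(300+(X+.5)/4-.5,190+(Y+.5)/4-.5); D=lambda X,Y:(309-(Y-380)/3,170+X/3)
for p in((403,90),(548,45),(475,190),(578,150)): print("wd",loc("top",A(*p),.028))
for p in((435,432),(583,425),(437,547),(590,555)): print("wd side",loc("side",D(*p),.028))
print("bask L",loc("top",A(158,165),.087),"handle L",loc("top",A(170,222),.209),loc("top",A(178,190),.209))
print("bask R side",loc("side",D(265,540),.053),loc("side",D(260,500),.087))
E
python3 c.py
```

```text
wd [ 46.5 -80.2]
wd [  47.3 -205.1]
wd [ -47.2 -111.6]
wd [ -40.8 -202.1]
wd side [ 45.6 -92.7]
wd side [  48.7 -209.4]
wd side [-44.5 -88.1]
wd side [ -44.1 -207.9]
bask L [ 45.8 131.1] handle L [  6.3 142. ] [ 25.7 130.3]
bask R side [-42.9  60.2] [-5.  37.3]
```

```bash
echo '{"rows": [[0.006, 0, 0, 0, 0], [0.006, 0, 0, 0, 0], [0.006, 0, 0, 0, 0], [0.006, 0, 0, 0, 0], [0.005, 0, 0, 0, 0], [0, 0, 0, 0, 0]]}' | python3 drive.py
python3 go.py .449 -.1494 .18 108.07
echo '{"rows": [[-0.01, 0, 0, 0, 0], [-0.02, 0, 0, 0, 0], [-0.03, 0, -0.01, 0, 0], [-0.02, 0, -0.03, 0, 0], [0, 0, -0.04, 0, 0], [0, 0, -0.03, 0, 0], [0, 0, 0, 0, 0]]}' | python3 drive.py
python3 - <<'E'
from h import *
im=vision.grab_frame("top"); cv2.imwrite("pics/top_p3.png",im)
a=cv2.resize(im[205:275,305:375],None,fx=5.5,fy=5.5,interpolation=cv2.INTER_CUBIC)
im=vision.grab_frame("side"); cv2.imwrite("pics/side_p3.png",im)
b=cv2.resize(cv2.rotate(im[170:300,240:310],cv2.ROTATE_90_COUNTERCLOCKWISE),None,fx=3.1,fy=3.1,interpolation=cv2.INTER_CUBIC)
g=np.zeros((390,800,3),np.uint8); g[:385,:385]=a; g[:217,390:793]=b; cv2.imwrite("pics/p3.png",g)
E
```

```text
time_s: 6.08
tcp_pos: [0.4488, -0.146, 0.1833]
orientation: [179.9, 0.1, 108.1]
ft_force: [1.5, -4.2, 3.3]
grip_width: 0.0002
grip_force: 2.2
d tool [-0.0033 -0.0008  0.0033] turn -0.0 t 6.0833 yaw 108.0689380603168 F [ 1.5 -4.2  3.3]
time_s: 6.67
tcp_pos: [0.4747, -0.2227, 0.2972]
orientation: [179.7, 0.2, 108.0]
ft_force: [1.0, -0.8, -0.4]
grip_width: 0.0005
grip_force: 0.0
```

View pics/p3.png

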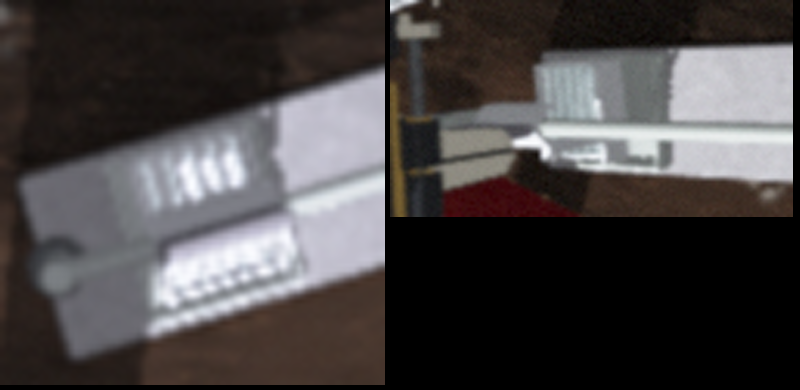

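The picture shows the narrow carrier sitting over the narrow dish, with the handle ends at about (160,247) and (290,205) in the crop.

```bash
cat >> c.py <<'E'
print("--")
A=lambda X,Y:(305+(X+.5)/5.5-.5,205+(Y+.5)/5.5-.5)
for p in((160,247),(289,205)): print("handle",loc("top",A(*p),.209))
for p in((155,300),(303,262)): print("bask",loc("top",A(*p),.087))
for p in((148,332),(303,287)): print("dish near",loc("top",A(*p),.028))
E
python3 c.py|sed 1,/--/d
python3 go.py .47 -.2 .34;python3 go.py .42 0 .36; python3 go.py .4823 .2298 .36 121.6
```

```text
handle [  1.5 167.8]
handle [ 2.9 99.7]
bask [-31.  174.7]
bask [-34.6  89.8]
dish near [-51.3 182.4]
dish near [-52.4  88.5]
d tool [ 0.0202  0.0039 -0.0476] turn  t 6.7667 yaw 108.09795422307003 F [ 0.3 -0.1 -0.4]
d tool [ 0.2259  0.0185 -0.067 ] turn  t 6.7667 yaw 108.09795422307003 F [ 0.3 -0.1 -0.4]
d tool [ 0.425   0.1491 -0.0664] turn -13.5 t 6.7667 yaw 108.09795422307003 F [ 0.3 -0.1 -0.4]
```

```bash
echo '{"rows": [[0.0323, 0.0026, 0, 0, 0], [0.0323, 0.0026, 0, 0, 0], [0.0323, 0.0026, 0, 0, 0], [0.0323, 0.0026, 0, 0, 0], [0.0323, 0.0026, 0, 0, 0], [0.0323, 0.0026, 0, 0, 0], [0.0323, 0.0026, 0, 0, 0], [0.0304, 0.01, 0, 0, 0], [0.0304, 0.01, 0, 0, 0], [0.0304, 0.01, 0, 0, 0], [0.0304, 0.01, 0, 0, 0], [0.0304, 0.01, 0, 0, 0]]}' | python3 drive.py
echo '{"rows": [[0, 0, 0, -6.75, 0.04], [0, 0, 0, -6.75, 0.07], [0, 0, 0, 0, 0.09], [0, 0, 0, 0, 0.09]]}' | python3 drive.py
python3 go.py .4823 .2298 .2 121.6
```

```text
time_s: 7.77
tcp_pos: [0.4178, 0.161, 0.2904]
orientation: [-179.6, -0.0, 108.1]
ft_force: [1.1, 0.7, 0.4]
grip_width: 0.0005
grip_force: 0.0
time_s: 8.1
tcp_pos: [0.4189, 0.1591, 0.2909]
orientation: [-179.7, -0.1, 121.4]
ft_force: [-0.1, -0.2, -0.1]
grip_width: 0.0226
grip_force: 0.0
d tool [0.0271 0.0914 0.0905] turn -0.18 t 8.1 yaw 121.42311477543241 F [-0.1 -0.2 -0.1]
```

```bash
echo '{"rows": [[0.007, 0.0228, 0, 0, 0.06], [0.007, 0.0228, 0, 0, 0.06], [0.007, 0.0228, 0, 0, 0.06], [0.0061, 0.023, 0, 0, 0.06], [0, 0, 0, 0, 0.06], [0, 0, 0.03, 0, 0.06], [0, 0, 0.03, 0, 0.06], [0, 0, 0, 0, 0.06], [0, 0, 0, 0, 0.06]]}' | python3 drive.py
python3 go.py .4823 .2298 .123 121.6
python3 - <<'E'
from h import *
im=vision.grab_frame("side"); cv2.imwrite("pics/side_g.png",im)
a=cv2.resize(im[90:210,260:380],None,fx=5,fy=5,interpolation=cv2.INTER_CUBIC)
cv2.imwrite("pics/g.png",a)
E
```

```text
time_s: 8.85
tcp_pos: [0.4827, 0.2292, 0.2314]
orientation: [-179.7, -0.0, 121.4]
ft_force: [0.5, -0.7, 0.7]
grip_width: 0.0601
grip_force: 0.0
d tool [0.0007 0.0006 0.1084] turn -0.17 t 8.85 yaw 121.43431064905556 F [ 0.5 -0.7  0.7]
```

View pics/g.png

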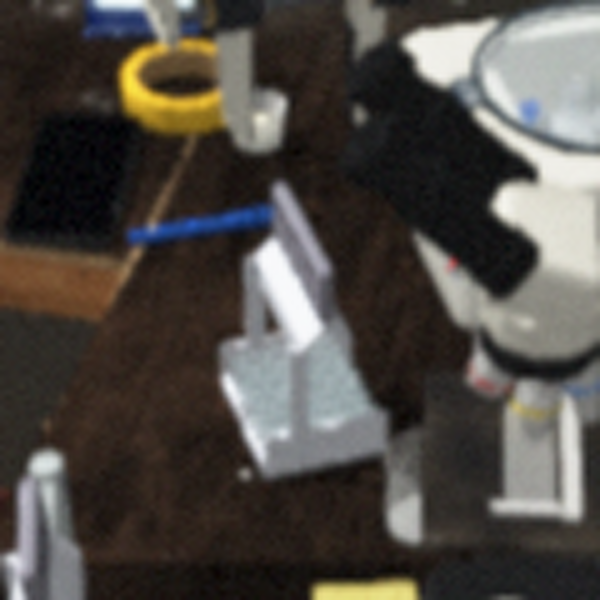

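The side crop shows the wide carrier upright, with its handle top running from (280,185) to (330,270). That agrees with the fit, so I'll descend and grip.

```bash
echo '{"rows": [[0.0007, 0.0006, 0.025, 0, 0.06], [0, 0, 0.025, 0, 0.06], [0, 0, 0.025, 0, 0.06], [0, 0, 0.02, 0, 0.06], [0, 0, 0.012, 0, 0.06], [0, 0, 0, 0, 0.06]]}' | python3 drive.py
echo '{"rows": [[0, 0, 0, 0, 0.04], [0, 0, 0, 0, 0.02], [0, 0, 0, 0, 0.008], [0, 0, 0, 0, 0.0], [0, 0, 0, 0, 0.0], [0, 0, 0, 0, 0.0], [0, 0, 0, 0, 0.0]]}' | python3 drive.py 35
python3 go.py .4823 .2298 .123 121.6
```

```text
time_s: 9.4
tcp_pos: [0.484, 0.231, 0.1251]
orientation: [-179.9, -0.0, 121.5]
ft_force: [-0.2, -0.3, -0.4]
grip_width: 0.0602
grip_force: 0.0
time_s: 9.98
tcp_pos: [0.4845, 0.2313, 0.1259]
orientation: [180.0, -0.0, 121.6]
ft_force: [-0.2, -0.9, 0.5]
grip_width: 0.018
grip_force: 0.0
d tool [-0.0002 -0.0027  0.0029] turn -0.02 t 9.9833 yaw 121.57767156558455 F [-0.2 -0.9  0.5]
```

```bash
echo '{"rows": [[0, 0, 0, 0, 0.0], [0, 0, 0, 0, 0.0], [0, 0, 0, 0, 0.0], [0, 0, 0, 0, 0.0], [0, 0, 0, 0, 0.0]]}' | python3 drive.py 35
echo '{"rows": [[0, 0, -0.01, 0, 0], [0, 0, -0.02, 0, 0], [0, 0, -0.02, 0, 0], [0, 0, 0, 0, 0]]}' | python3 drive.py
python3 go.py .4 .18 .33 108.07
```

```text
time_s: 10.4
tcp_pos: [0.4844, 0.2313, 0.1257]
orientation: [-180.0, -0.0, 121.6]
ft_force: [-0.6, -0.8, 0.6]
grip_width: 0.0099
grip_force: 35.0
time_s: 10.73
tcp_pos: [0.4868, 0.2319, 0.1792]
orientation: [179.6, 0.0, 121.6]
ft_force: [1.4, -0.2, -2.2]
grip_width: 0.0098
grip_force: 35.0
d tool [ 0.001  -0.1    -0.1516] turn 13.49 t 10.7333 yaw 121.55650625149453 F [ 1.4 -0.2 -2.2]
```

```bash
echo '{"rows": [[0, -0.006, -0.03, 2.25, 0], [0, -0.008, -0.033, 2.25, 0], [0, -0.008, -0.033, 2.25, 0], [0, -0.008, -0.033, 2.25, 0], [0, -0.008, -0.033, 2.25, 0], [0, 0, -0.03, 2.25, 0], [0, 0, 0, 0, 0]]}' | python3 drive.py
python3 go.py .42 0 .37 108.07; python3 go.py .3808 -.263 .37 108.07
```

```text
time_s: 11.32
tcp_pos: [0.453, 0.2147, 0.3731]
orientation: [179.3, -0.1, 108.0]
ft_force: [0.8, -0.6, -0.7]
grip_width: 0.0099
grip_force: 35.0
d tool [-0.194  -0.0978  0.0015] turn -0.07 t 11.3167 yaw 108.00252434688984 F [ 0.8 -0.6 -0.7]
d tool [-0.432  -0.2163 -0.0005] turn -0.07 t 11.3167 yaw 108.00252434688984 F [ 0.8 -0.6 -0.7]
```

```bash
echo '{"rows": [[-0.02, -0.01, 0, 0, 0], [-0.027, -0.0135, 0, 0, 0], [-0.027, -0.0135, 0, 0, 0], [-0.027, -0.0135, 0, 0, 0], [-0.027, -0.0135, 0, 0, 0], [-0.027, -0.0135, 0, 0, 0], [-0.027, -0.0135, 0, 0, 0], [-0.027, -0.0135, 0, 0, 0], [-0.027, -0.0135, 0, 0, 0]]}' | python3 drive.py
echo '{"rows": [[-0.027, -0.0135, 0, 0, 0], [-0.027, -0.0135, 0, 0, 0], [-0.027, -0.0135, 0, 0, 0], [-0.027, -0.0135, 0, 0, 0], [-0.027, -0.0135, 0, 0, 0], [-0.027, -0.0135, 0, 0, 0], [-0.027, -0.0135, 0, 0, 0], [-0.007, -0.0035, 0, 0, 0], [0, 0, 0, 0, 0], [0, 0, 0, 0, 0]]}' | python3 drive.py
python3 go.py .3808 -.263 .2227 108.07
```

```text
time_s: 12.07
tcp_pos: [0.4103, -0.048, 0.3661]
orientation: [-179.9, -0.0, 108.1]
ft_force: [-0.0, 0.2, -2.1]
grip_width: 0.0096
grip_force: 35.0
time_s: 12.9
tcp_pos: [0.3791, -0.2626, 0.3664]
orientation: [-179.9, -0.2, 108.1]
ft_force: [-0.7, 0.5, -2.0]
grip_width: 0.01
grip_force: 35.0
d tool [-0.0013  0.0017  0.1437] turn -0.01 t 12.9 yaw 108.05504916312407 F [-0.7  0.5 -2. ]
```

```bash
echo '{"rows": [[0, 0, 0.02, 0, 0], [0, 0, 0.025, 0, 0], [0, 0, 0.025, 0, 0], [0, 0, 0.025, 0, 0], [0, 0, 0.025, 0, 0], [-0.001, 0.002, 0.02, 0, 0], [0, 0, 0.004, 0, 0], [0, 0, 0, 0, 0], [0, 0, 0, 0, 0]]}' | python3 drive.py
python3 go.py .4758 -.2316 .2227 108.07
```

```text
time_s: 13.65
tcp_pos: [0.3823, -0.2633, 0.2243]
orientation: [180.0, 0.0, 108.2]
ft_force: [-0.3, 0.1, -1.9]
grip_width: 0.0095
grip_force: 35.0
d tool [0.0009 0.0987 0.0016] turn 0.11 t 13.65 yaw 108.1833750014818 F [-0.3  0.1 -1.9]
```

```bash
echo '{"rows": [[0, 0.015, 0.001, 0, 0], [0, 0.015, 0, 0, 0], [0, 0.015, 0, 0, 0], [0, 0.015, 0, 0, 0], [0, 0.015, 0, 0, 0], [0, 0.012, 0, 0, 0], [0, 0.007, 0, 0, 0], [0, 0.004, 0, 0, 0], [0, 0, 0, 0, 0], [0, 0, 0, 0, 0]]}' | python3 drive.py
python3 go.py .4758 -.2316 .1787 108.07
```

```text
time_s: 14.48
tcp_pos: [0.4742, -0.2338, 0.2226]
orientation: [-180.0, 0.0, 108.1]
ft_force: [-1.0, -0.7, -1.8]
grip_width: 0.0098
grip_force: 35.0
d tool [0.0015 0.0023 0.0439] turn -0.02 t 14.4833 yaw 108.05095026936709 F [-1.  -0.7 -1.8]
```

```bash
echo '{"rows": [[0, 0.001, 0.006, 0, 0], [0, 0.001, 0.006, 0, 0], [0, 0, 0.006, 0, 0], [0, 0, 0.006, 0, 0], [0, 0, 0, 0, 0]]}' | python3 drive.py
echo '{"rows": [[0, 0, 0.005, 0, 0], [0, 0, 0.005, 0, 0], [0, 0, 0.004, 0, 0], [0, 0, 0, 0, 0]]}' | python3 drive.py
python3 go.py .4758 -.2316 .1787 108.07
```

```text
time_s: 14.9
tcp_pos: [0.4754, -0.2323, 0.197]
orientation: [-179.9, -0.1, 108.1]
ft_force: [-1.0, 0.6, -3.2]
grip_width: 0.0098
grip_force: 35.0
time_s: 15.23
tcp_pos: [0.476, -0.2325, 0.1837]
orientation: [-179.9, -0.1, 108.1]
ft_force: [0.3, 0.1, -1.3]
grip_width: 0.0098
grip_force: 35.0
d tool [0.0009 0.0001 0.005 ] turn 0.01 t 15.2333 yaw 108.07571125010892 F [ 0.3  0.1 -1.3]
```

```bash
echo '{"rows": [[0, 0, 0.002, 0, 0], [0, 0, 0.002, 0, 0], [0, 0, 0, 0, 0]]}' | python3 drive.py
echo '{"rows": [[0, 0, 0.002, 0, 0], [0, 0, 0.001, 0, 0], [0, 0, 0, 0, 0], [0, 0, 0, 0, 0]]}' | python3 drive.py
python3 go.py .4758 -.2316 .1787 108.07
```

```text
time_s: 15.48
tcp_pos: [0.4764, -0.2328, 0.1804]
orientation: [-180.0, -0.0, 108.1]
ft_force: [-0.1, 0.3, -2.2]
grip_width: 0.01
grip_force: 35.0
time_s: 15.82
tcp_pos: [0.4766, -0.2332, 0.1786]
orientation: [180.0, 0.0, 108.1]
ft_force: [-1.1, 0.7, 5.9]
grip_width: 0.0096
grip_force: 35.0
d tool [ 0.0018 -0.0002 -0.0001] turn 0.01 t 15.8167 yaw 108.07591356708583 F [-1.1  0.7  5.9]
```

Contact came at exactly the expected height, so the carrier is seated. I'll release it and rise.

```bash
echo '{"rows": [[0, 0, 0, 0, 0.015], [0, 0, 0, 0, 0.03], [0, 0, 0, 0, 0.04], [0, 0, 0, 0, 0.04], [0, 0, 0, 0, 0.04], [0, 0, 0, 0, 0.04]]}' | python3 drive.py
echo '{"rows": [[0, 0, -0.02, 0, 0.04], [0, 0, -0.03, 0, 0.04], [0, 0, -0.03, 0, 0], [0, 0, -0.03, 0, 0], [0, 0, 0, 0, 0], [0, 0, 0, 0, 0], [0, 0, 0, 0, 0]]}' | python3 drive.py
python3 - <<'E'
from h import *
s,w=np.load("p.npy"); print(W(s,(0,.075,.27)), W(s,(0,-.144+.05+.0075,.185)))
cv2.imwrite("pics/side_h.png",vision.grab_frame("side")); cv2.imwrite("pics/top_h.png",vision.grab_frame("top"))
E
python3 go.py .4525 -.1604 .27 108.07
```

```text
time_s: 16.32
tcp_pos: [0.4766, -0.2328, 0.1775]
orientation: [-180.0, 0.0, 108.1]
ft_force: [-0.3, 0.0, -0.0]
grip_width: 0.039
grip_force: 0.0
time_s: 16.9
tcp_pos: [0.4761, -0.2323, 0.2869]
orientation: [-180.0, -0.1, 108.1]
ft_force: [0.4, 0.9, -0.4]
grip_width: 0.0116
grip_force: 0.0
[[ 0.45254263 -0.16034492  0.27      ]] [[ 0.50264604 -0.31387635  0.185     ]]
d tool [0.0754 0.0001 0.0163] turn 0.01 t 17.0 yaw 108.08494954503979 F [ 0.3  0.1 -1. ]
```

```bash
echo '{"rows": [[0.025, 0, 0, 0, 0], [0.025, 0, 0, 0, 0], [0.023, 0, 0, 0, 0], [0, 0, 0, 0, 0], [0, 0, 0.03, 0, 0], [0, 0, 0.03, 0, 0], [0, 0, 0.025, 0, 0], [0, 0, 0.016, 0, 0], [0, 0, 0, 0, 0]]}' | python3 drive.py
python3 go.py .5026 -.3139 .182 108.07
echo '{"rows": [[-0.006, 0, 0, 0, 0], [-0.006, 0, 0, 0, 0], [-0.006, 0, 0, 0, 0], [-0.006, 0, 0, 0, 0]]}' | python3 drive.py
python3 go.py .5026 -.3139 .182 108.07
```

```text
time_s: 17.75
tcp_pos: [0.4511, -0.1626, 0.1828]
orientation: [-179.5, -0.3, 108.0]
ft_force: [0.3, -0.4, -0.9]
grip_width: 0.0005
grip_force: 0.0
d tool [-1.598e-01  2.100e-03  1.000e-04] turn -0.03 t 17.75 yaw 108.03605338203099 F [ 0.3 -0.4 -0.9]
time_s: 18.08
tcp_pos: [0.4618, -0.1868, 0.1874]
orientation: [179.9, -0.0, 108.1]
ft_force: [-0.2, 1.1, -0.6]
grip_width: 0.0006
grip_force: 0.9
d tool [-0.1335 -0.0006  0.0054] turn 0.01 t 18.0833 yaw 108.07569572055898 F [-0.2  1.1 -0.6]
```

```bash
echo '{"rows": [[-0.008, 0, 0.002, 0, 0], [-0.01, 0, 0.002, 0, 0], [-0.01, 0, 0, 0, 0], [-0.01, 0, 0, 0, 0], [-0.01, 0, 0, 0, 0], [-0.01, 0, 0, 0, 0], [-0.01, 0, 0, 0, 0], [-0.01, 0, 0, 0, 0], [-0.01, 0, 0, 0, 0], [-0.01, 0, 0, 0, 0], [-0.008, 0, 0, 0, 0], [-0.006, 0, 0, 0, 0]]}' | python3 drive.py
python3 go.py .5026 -.3139 .182 108.07
```

```text
time_s: 19.08
tcp_pos: [0.4962, -0.2931, 0.1829]
orientation: [180.0, -0.1, 108.1]
ft_force: [-0.5, 3.7, 2.5]
grip_width: 0.0003
grip_force: 2.4
d tool [-0.0218 -0.0004  0.0008] turn 0.01 t 19.0833 yaw 108.076831378077 F [-0.5  3.7  2.5]
```

```bash
echo '{"rows": [[-0.006, 0, 0, 0, 0], [-0.006, 0, 0, 0, 0], [-0.006, 0, 0, 0, 0], [-0.003, 0, 0, 0, 0], [0, 0, 0, 0, 0]]}' | python3 drive.py
python3 go.py .5026 -.3139 .182 108.07
echo '{"rows": [[0.01, 0, 0, 0, 0], [0.02, 0, 0, 0, 0], [0.03, 0, -0.02, 0, 0], [0.03, 0, -0.04, 0, 0], [0.03, -0.02, -0.04, 0, 0], [0, -0.02, -0.03, 0, 0], [0, 0, 0, 0, 0]]}' | python3 drive.py
python3 - <<'E'
from h import *
im=vision.grab_frame("top"); cv2.imwrite("pics/top_f.png",im)
a=cv2.resize(im[190:280,300:470],None,fx=4.4,fy=4.4,interpolation=cv2.INTER_CUBIC)
im=vision.grab_frame("side"); cv2.imwrite("pics/side_f.png",im)
b=cv2.resize(cv2.rotate(im[170:390,240:310],cv2.ROTATE_90_COUNTERCLOCKWISE),None,fx=2.8,fy=2.8,interpolation=cv2.INTER_CUBIC)
g=np.zeros((600,800,3),np.uint8); g[:a.shape[0],:a.shape[1]]=a; g[400:400+b.shape[0],:b.shape[1]]=b; cv2.imwrite("pics/f.png",g)
E
```

```text
time_s: 19.5
tcp_pos: [0.5027, -0.3132, 0.1828]
orientation: [180.0, -0.0, 108.1]
ft_force: [-1.5, 4.1, 3.2]
grip_width: 0.0006
grip_force: 2.2
d tool [-0.0007 -0.0003  0.0008] turn -0.01 t 19.5 yaw 108.05890820294061 F [-1.5  4.1  3.2]
time_s: 20.08
tcp_pos: [0.4344, -0.2252, 0.3028]
orientation: [179.6, 0.6, 107.9]
ft_force: [-0.3, -1.6, 0.3]
grip_width: 0.0005
grip_force: 0.0
```

View pics/f.png

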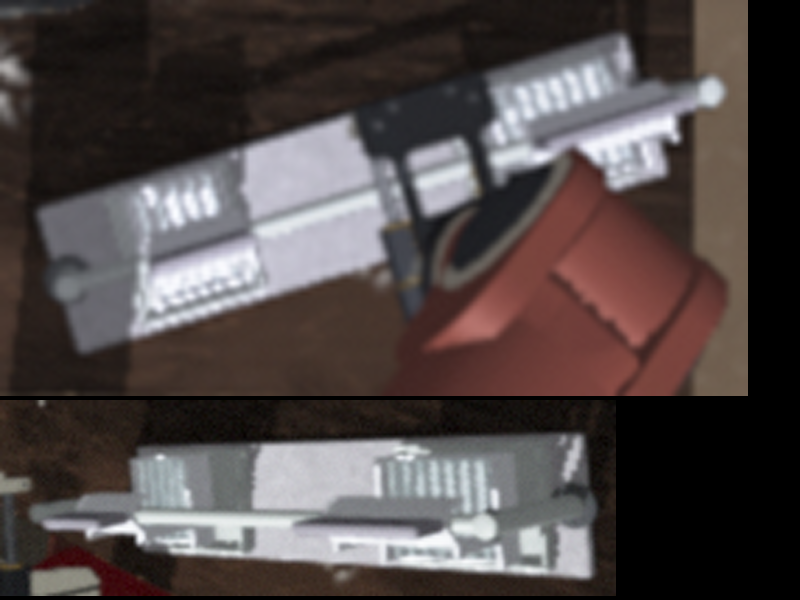

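The picture shows both carriers upright on the rail, one over each dish. The wide handle runs in the top crop from about (537,140) to (695,95), and in the side crop from (297,522) to (450,530).

```bash
cat >> c.py <<'E'
print("==")
A=lambda X,Y:(300+(X+.5)/4.4-.5,190+(Y+.5)/4.4-.5); D=lambda X,Y:(309-(Y-400)/2.8,170+X/2.8)
for p in((537,137),(692,88)): print("handle top",loc("top",A(*p),.209))
for p in((297,522),(452,530)): print("handle side",loc("side",D(*p),.189))
for p in((665,180),(612,65),(490,85)): print("bask top",loc("top",A(*p),.087))
for p in((380,455),(497,457)): print("bask side",loc("side",D(*p),.087))
# predicted pixels in the crop for centre -.139/-.144/-.149
for c in(-.134,-.144,-.154):
    P=[(-.042,c-.05,.087),(.042,c-.05,.087),(0,c-.05,.209),(0,c+.05,.209)]
    print(c,np.round((proj("top",W(s,P))-[300,190]+.5)*4.4).astype(int).tolist())
    q=proj("side",W(s,P)); print("   side",np.round(np.c_[(q[:,1]-170)*2.8,400+(309-q[:,0])*2.8]).astype(int).tolist())
E
python3 c.py|sed 1,/==/d
```

```text
handle top [  6.9 -89.8]
handle top [   7.9 -194.8]
handle side [  0.3 -89.4]
handle side [  -1.4 -211.3]
bask top [ -52.7 -200.1]
bask top [  35.2 -189.2]
bask top [  46.6 -101.7]
bask side [  43.6 -102.2]
bask side [  40.9 -198.5]
-0.134 [[639, 173], [603, 58], [680, 105], [532, 151]]
   side [[486, 569], [478, 456], [399, 530], [275, 525]]
-0.144 [[653, 168], [616, 54], [695, 101], [547, 146]]
   side [[499, 570], [491, 456], [413, 530], [287, 525]]
-0.154 [[666, 164], [629, 50], [710, 96], [562, 142]]
   side [[512, 571], [504, 455], [427, 531], [298, 526]]
```

In each view the wide carrier's centre is within 1 mm of its dish's centre: -142 and -142 mm in the top view, -150 and -149.5 mm in the side view. The arm is clear of everything, so I'm handing in.

```bash
echo '{"rows": [[0, 0, -0.02, 0, 0], [0, 0, 0, 0, 0], [0, 0, 0, 0, 0], [0, 0, 0, 0, 0]]}' | python3 drive.py; python3 -c "
from cell import r, vision
print(r.hand_in())"
```

```text
time_s: 20.52
tcp_pos: [0.4352, -0.2207, 0.3153]
orientation: [-179.9, -0.0, 108.1]
ft_force: [0.0, 0.2, -0.0]
grip_width: 0.0004
grip_force: 0.0
the job is handed in; nothing more can be done
None
```

The job is handed in at about 20.5 s of the 72 s allowed: by my camera measurements both carriers hang upright on the rail, each within about 5 mm of its own dish's centre, but the hand-in returned no verdict.

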